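Level the projector stand with a saddle spirit level

ROBOT

A 6-joint arm with a two-finger parallel gripper is mounted at the origin on the work surface. World frame = base frame: x ahead of the robot, y to its left, z up, the work surface at z = 0. Lengths are in m, angles in rad, forces in N, time in s.
With the tool pointing down it reaches from about 0.225 to 0.875 m from the base axis. Payload 3.4 kg.
Tool frame: the origin (TCP) lies at the very end of the fingers, on their centre line; the grasp point (between the pads) lies 19 mm behind it; z points along the fingers, x is the direction in which the jaws open and shut, and the axes are right-handed (so a half turn about z gives the same grasp; the last joint's range is limited). The gripper opens to 85 mm and grips with 20 to 120 N. Pads are 22 mm wide; open, the fingers measure 114 mm over their backs; the gripper's body (76 mm by 85 mm) begins 54 mm behind the grasp point. The pads swing forward as they close: fully open they stand 13 mm farther back than shut.
Start: joints at [1.024, 0.276, 1.505, -0, 1.361, -0.121], TCP at [0.238, 0.524, 0.231] pointing down, gripper open.
Joint ranges: [-2.89, 2.89], [-0.75, 2.08], [0.22, 2.7], [-1.18, 4.32], [0.11, 2.71], [-2.7, 2.7]. Speed limits (rad/s): [2.57, 2.57, 3.14, 3.14, 3.14, 3.14].

INTERFACE

Orientations are given as a unit quaternion [w, x, y, z].
In Python, from rig import manip gives the robot as it stands.
- The arm moves only by the tool send_rows, never from a script. Its argument "increments" is a list of rows, each a list of 5 numbers: the opening, from 0 (shut) to 1 (fully open), then the shift along the tool's x, y, z in m, then the turn about the tool's z in rad. A call has 1 to 8 rows; each row shifts and turns the commanded pose from where the row before left it, along the tool's axes as they then stand; what a row does not reach is not made up. A row lasts 1/8 s, in which the tool goes at most 62.5 mm and 10.7 degrees, less where a joint would pass 70% of its speed; a pose out of reach is approached as far as the arm can. A call is refused whole if a number of a shift passes 0.0625 or a number of a turn 0.188, either way. A call with a gripper value outside its range is refused whole. The fingers move at their own pace and stop on an object; "squeeze" is the grip in N (left out, the last holds). Time passes only in rows, so rows that do not move let the fingers close. It gives the time, the measured TCP pose, the force and the opening at its end, in the units of the state.
- manip.get_state(): the state, without advancing time (a new reading comes with each control period).
- manip.get_image(name): name is "side" or "top"; returns the picture (420x560x3 uint8, red, green, blue); there is no depth.
- manip.calibration(name): a dict with "fx", "fy", "cx", "cy" (pixels), "camera_from_world" (4x4, takes a point from world to camera coordinates). Camera axes: x right, y up, looking along -z (the intrinsics and any distortion apply to the point x, -y, -z); pixel columns grow to the right and rows downward; lengths in m; the calibration is good to about 2 mm. A picture is of the moment at which its call begins. calibration takes no time and is no camera call.
- manip.sign_off(): hands the job in, once; it reports no verdict.
The state is a dict: "clock": time; "qpos": joint angles; "qd": joint speeds; "effort": joint torques, N m; "position": TCP position; "ee_rot": TCP orientation; "contact_force": force on the tool from outside, world axes, zero at the start; "moment": the same for the moment, N m; "width": finger opening in m.
Only numpy, scipy, OpenCV 4.12 (cv2) and the standard library are available. Lean on these libraries where they do the work, as an engineer would, in place of code of your own. Each camera call takes 0.05 s, during which the arm holds its last target.

TASK

The little projector stand on the coffee table is not level. Hang the yellow spirit level astride the stand's steel rail and let go of it, turn the red knob of the stand's lifting foot until the bubble sits centred between the two black lines, then press the level's black thumb pad well down and finish while still pressing it, with the level seated on the rail and the bubble still centred. Leave the cups, jug, date dish, remote caddy and coasters where they are.

Things in the scene. Friction and masses are not known exactly. Their poses are not given: they have to be found in the camera images.
- level: The yellow spirit level, an inverted-U saddle 44 wide (x) x 110 long (y) x 42 high without its pad, 0.23 kg, standing on its two legs on the table. Origin: centre of its underside, z up, y along its length and its vial. The channel between the legs is open below and at both ends, 21 wide and 28 high; each leg is 11.5 thick. The outer side faces (x = -22 and +22) are flat and plain: take it from above across these. It may hang on the rail either way round.
- level_seat (a point): Middle of the roof of the level's channel, 28 above the level's origin; it rests on the rail's top face when the level hangs there.
- vial_mid (a point): Middle of the green vial on the level's top, 14.5 to the level's +x side. The vial is 70 long along the level's y; two black lines around it at 11 either side of the middle.
- bubble_mid (a point): Middle of the white bubble, 15 long, which slides along the level's y in the vial towards the higher end, 3.5 mm for each 0.01 rad of slope (settles in about a second). Centred when its y in the level's frame equals that of vial_mid (0).
- pad (a joint): The round black sprung thumb pad on the level's top: 0 = up, 0.007 m = fully down. Begins to move at 2.7 N, needs about 5.5 N at 3 mm and 9 N fully down.
- pad_top (a point): Centre of the thumb pad's top face, 18 across, 3 to the level's -x side of its middle and 57 above the level's origin when up.
- stand: The stand's fixed feet. Origin: on the table under the middle of the stand, x away from the robot at yaw 0, y along the stand. The stand cannot slide; it does not tell the slope.
- shelf: The stand's dark wooden board, 220 (x) x 340 (y) x 15 thick, with rail, white projector (100 x 150 x 51 high, on the +x side) and knob on it. Its frame tilts with it: y along the board and rail towards the knob, z up off the board. Origin on the pivot: 140 to -y of the stand's origin, 72 above the table; board top at z = 18. At the start the knob end is low, by 0.02 to 0.06 rad.
- rail_top (a point): Middle of the top face of the steel rail along the near (-x) edge of the shelf, in the shelf's frame (y along the rail, z off its top). The rail is a flat-topped bar 14 wide, 14 high and 190 long, 56 clear above the board, on a post as wide as itself under each end; 63 clear on the projector's side up to the projector, whose top is 19 lower than the rail's.
- knob (a joint): Turn of the red knob (rad), clockwise seen from above positive, range -0.3 to 3; it stays where left (friction 0.15 N m). Clockwise raises the knob end: 0.03 rad of shelf slope, about 8 mm of lift at the knob (it rises with the shelf) and 10 mm of bubble travel per rad. The value at which the shelf is level differs each time, 0.7 to 2.0 rad clockwise of the start.
- knob_grip (a point): On the knob's axis, 12 below the top of its red grip bar, at the height to take it from above. The bar is 46 long along this point's x, 18 thick along its y and 32 high, upright over a black disc of 48 diameter; its flat faces look along the point's y. Nothing stands as high within 75 mm. A white mark lies towards +x on its top.
- cup_a: White espresso cup, 60 across, 55 high, with handle; origin under its centre. Leave alone.
- cup_b: The other cup, just like it. Leave alone.
- jug: Stainless steel milk jug, 80 across, 100 high, handle to its +y; origin under its centre. Leave alone.
- dish: Blue lidded ceramic date dish, 156 across, 92 high; origin under its centre. Leave alone.
- caddy: Black remote caddy, 90 x 220 x 90 high, with remotes up to 165 high; origin under its centre. Leave alone.
- coasters: Stack of round coasters, 90 across, 27 high; origin under its centre. Leave alone.
There are look-alikes about, which are no part of the job. Several things look just like the level: the one meant starts farthest to the robot's right.

How it is judged:
On the way, in this order (a step that is already met when the one before it is completed fails the run):
1. the level hangs astride the rail, roof on the rail's top, let go by the fingers (x of level_seat in the frame of rail_top between -0.008 and 0.008 m and y of level_seat in the frame of rail_top between -0.075 and 0.075 m and z of level_seat in the frame of rail_top between -0.004 and 0.005 m and angle between the y axis of level and the y axis of shelf, either way round below 0.1 rad and angle between level's own z axis and vertical below 0.2 rad and contact force between the fingers and level below 0.2 N), for 0.3 s.
2. the shelf is turned level and the bubble stands centred, the level still hanging there untouched (all of step 1 and y of bubble_mid in the frame of level between -0.003 and 0.003 m and angle between shelf's own y axis and vertical between 1.5508 and 1.5908 rad), for 0.4 s.
At the end, for the whole second after the job is handed in: Level astride the rail (roof within 5 mm of its top, 8 mm across, 75 mm of its middle along it; 0.1 rad along, 0.2 rad upright), bubble within 3 mm of centre, shelf within 0.02 rad of level, fingers pressing the pad over 3 mm down with 3 to 25 N (x of level_seat in the frame of rail_top between -0.008 and 0.008 m and y of level_seat in the frame of rail_top between -0.075 and 0.075 m and z of level_seat in the frame of rail_top between -0.004 and 0.005 m and angle between the y axis of level and the y axis of shelf, either way round below 0.1 rad and angle between level's own z axis and vertical below 0.2 rad and y of bubble_mid in the frame of level between -0.003 and 0.003 m and angle between shelf's own y axis and vertical between 1.5508 and 1.5908 rad and value of joint pad above 0.003 m and contact force between the fingers and level between 3 and 25 N); the arm keeps its last pose, push and grip.
It fails at once if a cup, the jug, dish, caddy or coasters is pushed more than 30 mm away (distance of any of cup_a, cup_b, jug, dish, caddy, coasters from where it was at the start of the episode above 0.03 m).
It also fails if it takes over 72 s, if anything falls off the work surface, if the arm or the gripper's body presses on something with over 40 N, if the wrist force passes 120 N, or if a joint passes its speed limit or range.

## Working session

There is one attempt and no reset: what is moved stays moved. The work goes in short steps, Python scripts to look and compute and a tool call to move; the robot and the scene stay as the last step left them, time stands still between calls to the robot, and variables do not carry over. Pictures are saved under pics/ and viewed, and the job is handed in when it is done.

Besides the shell and the picture viewer there is one more tool, called by a JSON object that holds its "op" and its "data". send_rows: Moves the arm, as the interface text tells. Its arguments: {"type":"object","properties":{"increments":{"type":"array","items":{"type":"array","items":{"type":"number"}}},"squeeze":{"type":"number"}},"required":["increments"]}

```bash
ls; mkdir -p pics; python3 - <<'E'
from rig import manip
import cv2
s=manip.get_state();print(s)
for n in("side","top"):
    im=manip.get_image(n);cv2.imwrite(f"pics/{n}0.png",im[:,:,::-1]);print(n,manip.calibration(n))
E
```

```text
pics
{'clock': 0.0, 'qpos': array([ 1.02400189e+00,  2.76602573e-01,  1.50615317e+00,  1.80152129e-05,
        1.36067454e+00, -1.20999435e-01]), 'qd': array([-1.99347936e-03, -8.24293359e-04,  7.67532535e-04,  8.88346253e-06,
       -1.54121750e-03, -2.36174117e-04]), 'effort': array([-3.18892999e-03, -4.16776729e+01, -2.45801765e+01, -6.38096226e-04,
        1.10601805e-02,  7.60974473e-06]), 'position': array([0.23722289, 0.52320469, 0.2304274 ]), 'ee_rot': array([ 3.92967829e-04,  8.40549575e-01,  5.41733853e-01, -8.30583393e-04]), 'contact_force': array([-0.291775  ,  1.14300961, -0.28762621]), 'moment': array([-0.03206776, -0.00091478, -0.04608518]), 'width': 0.08515287443609143}
side {'fx': 470.2697966597009, 'fy': 470.2697966597009, 'cx': 276.12532146123306, 'cy': 211.8887261480684, 'camera_from_world': array([[ 0.86191658, -0.50704176,  0.00291051, -0.46124653],
       [ 0.37818857,  0.64668228,  0.66240127, -0.27796816],
       [-0.33774728, -0.56983391,  0.74914357, -1.25164006],
       [ 0.        ,  0.        ,  0.        ,  1.        ]])}
top {'fx': 530.9093546575053, 'fy': 530.9093546575053, 'cx': 281.8076276628426, 'cy': 210.9160186397971, 'camera_from_world': array([[-6.13829177e-03, -9.99876130e-01, -1.44929367e-02,
        -1.45644908e-03],
       [ 9.84906222e-01, -8.55220224e-03,  1.72877394e-01,
        -5.69796717e-01],
       [-1.72979926e-01, -1.32130116e-02,  9.84836718e-01,
        -1.47147750e+00],
       [ 0.00000000e+00,  0.00000000e+00,  0.00000000e+00,
         1.00000000e+00]])}
```

View pics/side0.png

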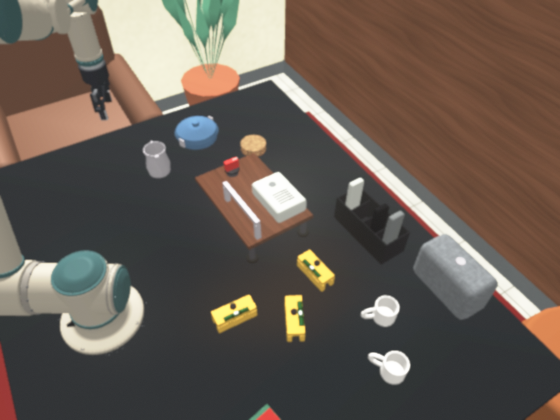

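View pics/top0.png

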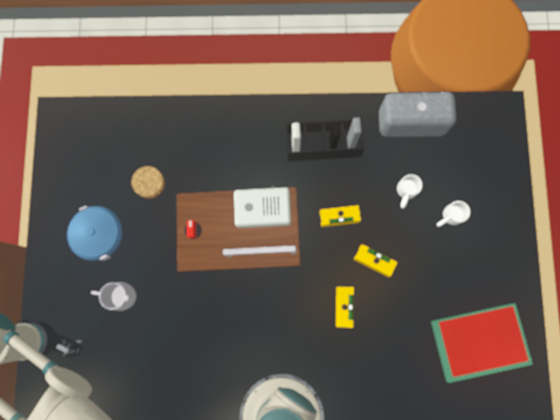

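The top picture shows three yellow levels. The one farthest to the robot's right (-y) is at about pixel (376,260). The stand is at about (238,230), with the knob at (191,229). I'll enlarge these parts.

```bash
cat > h.py <<'E'
import numpy as np, cv2
from rig import manip
def proj(n,P):
    c=manip.calibration(n);T=c["camera_from_world"];p=T[:3,:3]@np.asarray(P,float)+T[:3,3]
    return np.array([c["cx"]+c["fx"]*p[0]/-p[2], c["cy"]+c["fy"]*-p[1]/-p[2]])
def unproj(n,u,v,z):
    c=manip.calibration(n);T=c["camera_from_world"];R=T[:3,:3]
    d=R.T@np.array([(u-c["cx"])/c["fx"],-(v-c["cy"])/c["fy"],-1.]);o=-R.T@T[:3,3]
    return o+d*(z-o[2])/d[2]
def crop(n,x0,y0,w,h,k,name,im=None):
    im=manip.get_image(n) if im is None else im
    cv2.imwrite(f"pics/{name}.png",cv2.resize(im[y0:y0+h,x0:x0+w,::-1],None,fx=k,fy=k,interpolation=cv2.INTER_CUBIC))
E
python3 - <<'E'
import cv2
from h import *
t=cv2.imread("pics/top0.png")[:,:,::-1];s=cv2.imread("pics/side0.png")[:,:,::-1]
crop("top",340,230,80,60,10,"lvl_t",t)
crop("top",165,175,150,105,5,"st_t",t)
crop("side",190,145,130,115,5,"st_s",s)
E
```

```text
(no output)
```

View pics/lvl_t.png

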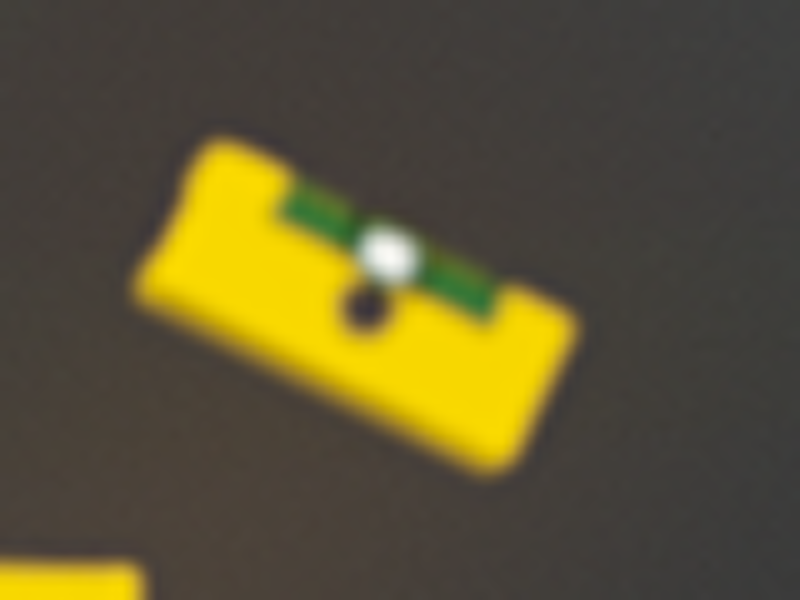

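View pics/st_t.png

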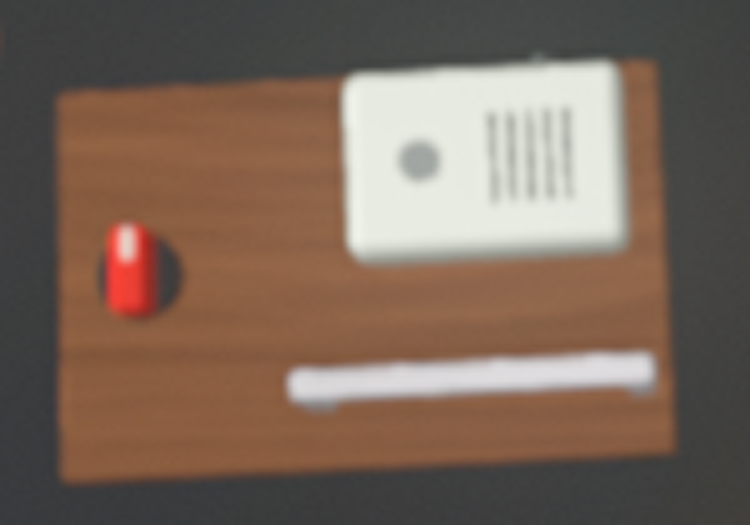

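View pics/st_s.png

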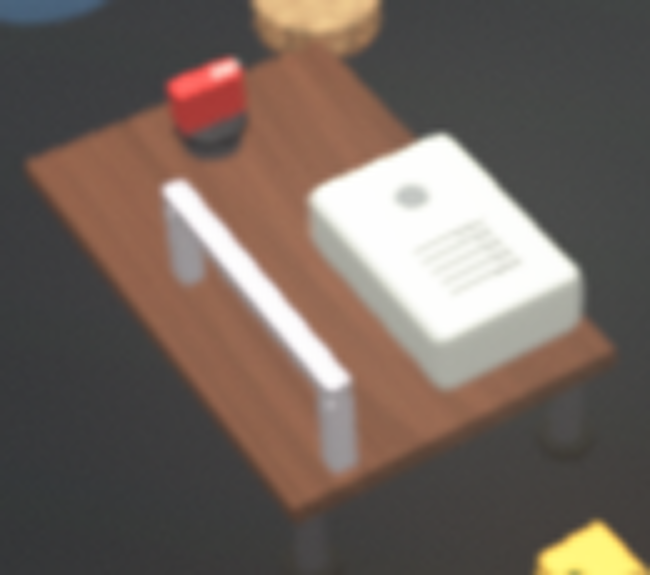

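```bash
cat > fit.py <<'E'
from h import *
from scipy.optimize import least_squares
from scipy.spatial.transform import Rotation as Ro
cv=lambda p,o,k:(np.array(p)+.5)/k-.5+np.array(o)
T=lambda p:("top",cv(p,(165,175),5)); S=lambda p:("side",cv(p,(190,145),5))
B=[((.11,.31,.018),T((57,93))),((.11,-.03,.018),T((655,62))),((-.11,-.03,.018),T((676,452))),((-.11,.31,.018),T((62,482))),
 ((-.11,.31,.018),S((26,165))),((-.11,-.03,.018),S((295,507))),((.11,-.03,.018),S((617,352)))]
# rail: (sx,sy)
R=[((-1,1),S((161,186))),((1,1),S((188,181))),((-1,-1),S((322,388))),((1,-1),S((351,380))),
   ((1,1),T((288,370))),((-1,1),T((290,402))),((1,-1),T((655,353))),((-1,-1),T((655,380)))]
def W(p,q):
    x,y,yaw,t=p[:4]; Rz=Ro.from_euler('z',yaw); o=np.array([x,y,0])+Rz.apply([0,-.14,.072])
    return o+Rz.apply(Ro.from_euler('x',t).apply(q))
def rail(p,sx,sy): return W(p,(p[4]+sx*.007,p[5]+sy*.095,.088))
def res(p):
    r=[proj(n,W(p,q))-uv for q,(n,uv) in B]+[proj(n,rail(p,*s))-uv for s,(n,uv) in R]
    r+=[proj(n,W(p,p[6:9]))-uv for n,uv in K]
    return np.ravel(r)
K=[T((130,270)),S((206,77))]
f=least_squares(res,[.55,.1,0,-.04,-.08,.1,0,.27,.07],loss='soft_l1')
np.set_printoptions(precision=4,suppress=True)
if __name__=="__main__":
    print(f.x); print(res(f.x).reshape(-1,2))
    print("rail mid",rail(f.x,0,0),"ends",rail(f.x,0,1),rail(f.x,0,-1)); print("knobtop",W(f.x,f.x[6:9]))
    # level: top corners z=.042
    L=lambda p:cv(p,(340,230),10)
    for p in[(215,135),(580,325),(505,472),(135,290)]: print(unproj("top",*L(p),.042))
    print("pad",unproj("top",*L((367,305)),.057),"vial",unproj("top",*L((388,254)),.042), unproj("top",*L((280,200)),.042),unproj("top",*L((495,300)),.042))
E
python3 fit.py
```

```text
[ 0.516   0.1189  0.0374 -0.0411 -0.0699  0.0745 -0.002   0.2564  0.0769]
[[ 0.1711 -0.3436]
 [ 0.2474 -0.6894]
 [-0.0829 -0.2045]
 [-0.1099 -0.3458]
 [-1.0151 -0.0159]
 [-0.8686  1.0953]
 [-0.0482 -0.2859]
 [-0.2252  0.8065]
 [-1.3921 -0.0121]
 [ 0.9845  0.7265]
 [-0.3415  0.1869]
 [ 0.5243  0.0461]
 [ 0.2531 -1.0594]
 [-0.971  -0.1113]
 [-0.7158 -0.1889]
 [ 0.1622 -0.5284]
 [-0.674   0.11  ]]
rail mid [0.4484 0.0544 0.1569] ends [0.4449 0.1492 0.153 ] [ 0.452  -0.0405  0.1608]
knobtop [0.5095 0.2381 0.1383]
[ 0.4764 -0.2303  0.042 ]
[ 0.4217 -0.3314  0.042 ]
[ 0.3806 -0.3086  0.042 ]
[ 0.4325 -0.2063  0.042 ]
pad [ 0.4266 -0.2692  0.057 ] vial [ 0.4422 -0.2781  0.042 ] [ 0.4577 -0.2481  0.042 ] [ 0.4289 -0.3078  0.042 ]
```

Stand fit: yaw 0.037, tilt −0.041, residuals ≤1.4 px. The rail-to-projector gap and rail height agree with the given sizes. The level is at about (0.430, −0.271), yaw about −27.5°. Next is a small planner that prints the rows.

```bash
cat > plan.py <<'E'
import sys
from h import *
from scipy.spatial.transform import Rotation as Ro
def pose():
    s=manip.get_state();q=s["ee_rot"];R=Ro.from_quat(q,scalar_first=True).as_matrix()
    return s,R,np.arctan2(R[1,0],R[0,0])
def plan(x,y,z,phi,n):
    s,R,p=pose();d=(np.array([x,y,z])-s["position"])/n
    dp=(phi-p+np.pi)%(2*np.pi)-np.pi;t=-dp/n
    print("from",np.round(s["position"],4),"phi",round(p,4),"q6",round(s["qpos"][5],3),"F",np.round(s["contact_force"],1),"w",round(s["width"],4),"t",round(s["clock"],2))
    for i in range(n):
        a=p-t*i;c,sn=np.cos(a),np.sin(a)
        print([round(float(v),4) for v in(d[0]*c+d[1]*sn,d[0]*sn-d[1]*c,-d[2],t)])
if __name__=="__main__":
    a=[float(v) for v in sys.argv[1:]];plan(*a[:4],int(a[4]))
E
python3 plan.py .430 -.271 .20 -.48 16
```

```text
from [0.2373 0.5232 0.2305] phi 1.145 q6 -0.121 F [-0.2 -0.1  0.1] w 0.0856 t 0.1
[-0.0402, 0.0315, 0.0019, 0.1016]
[-0.0368, 0.0354, 0.0019, 0.1016]
[-0.0331, 0.0389, 0.0019, 0.1016]
[-0.0289, 0.0421, 0.0019, 0.1016]
[-0.0245, 0.0448, 0.0019, 0.1016]
[-0.0198, 0.0471, 0.0019, 0.1016]
[-0.015, 0.0488, 0.0019, 0.1016]
[-0.0099, 0.0501, 0.0019, 0.1016]
[-0.0048, 0.0509, 0.0019, 0.1016]
[0.0004, 0.0511, 0.0019, 0.1016]
[0.0055, 0.0508, 0.0019, 0.1016]
[0.0107, 0.05, 0.0019, 0.1016]
[0.0157, 0.0486, 0.0019, 0.1016]
[0.0205, 0.0468, 0.0019, 0.1016]
[0.0252, 0.0445, 0.0019, 0.1016]
[0.0295, 0.0417, 0.0019, 0.1016]
```

{"op": "send_rows", "data": {"increments": [[1,-0.04,0.0315,0,0.1],[1,-0.037,0.0355,0,0.1],[1,-0.033,0.039,0,0.1],[1,-0.029,0.042,0,0.1],[1,-0.0245,0.045,0,0.1],[1,-0.02,0.047,0,0.1],[1,-0.015,0.049,0,0.1],[1,-0.01,0.05,0,0.1]]}}

```text
clock: 1.1
position: [0.336, 0.1253, 0.2312]
ee_rot: [-0.0, 0.985, 0.17, 0.0]
contact_force: [1.0, -0.2, 0.4]
width: 0.0851
```

```bash
python3 plan.py .430 -.271 .18 -.48 8
```

```text
from [0.336  0.1253 0.2312] phi 0.3421 q6 -0.18 F [ 1.  -0.2  0.4] w 0.0851 t 1.1
[-0.0055, 0.0506, 0.0064, 0.1028]
[-0.0003, 0.0509, 0.0064, 0.1028]
[0.0049, 0.0507, 0.0064, 0.1028]
[0.0101, 0.0499, 0.0064, 0.1028]
[0.0151, 0.0486, 0.0064, 0.1028]
[0.02, 0.0468, 0.0064, 0.1028]
[0.0247, 0.0445, 0.0064, 0.1028]
[0.0292, 0.0417, 0.0064, 0.1028]
```

{"op": "send_rows", "data": {"increments": [[1,-0.005,0.0505,0,0.1],[1,0,0.051,0,0.1],[1,0.005,0.0505,0,0.1],[1,0.01,0.05,0.01,0.1],[1,0.015,0.0485,0.01,0.1],[1,0.02,0.047,0.01,0.1],[1,0.0245,0.0445,0.01,0.1],[1,0.029,0.042,0.01,0.1]]}}

```text
clock: 2.1
position: [0.4352, -0.2696, 0.1806]
ee_rot: [-0.0, 0.974, -0.227, -0.0]
contact_force: [0.7, 0.2, 1.3]
width: 0.0859
```

{"op": "send_rows", "data": {"increments": [[1,0,0,0,0],[1,0,0,0,0]]}}

```text
clock: 2.35
position: [0.4346, -0.2673, 0.1807]
ee_rot: [-0.001, 0.974, -0.226, -0.001]
contact_force: [0.5, -0.1, -1.1]
width: 0.0857
```

```bash
python3 plan.py .430 -.271 .11 -.48 2; python3 - <<'E'
from h import *
s=manip.get_image("side"); crop("side",240,210,130,140,4,"a_s",s)
t=manip.get_image("top"); crop("top",320,210,110,90,6,"a_t",t)
E
```

```text
from [ 0.4346 -0.2673  0.1807] phi -0.4551 q6 -0.233 F [ 0.5 -0.1 -1.1] w 0.0857 t 2.35
[-0.0013, 0.0027, 0.0353, 0.0125]
[-0.0012, 0.0027, 0.0353, 0.0125]
```

View pics/a_s.png

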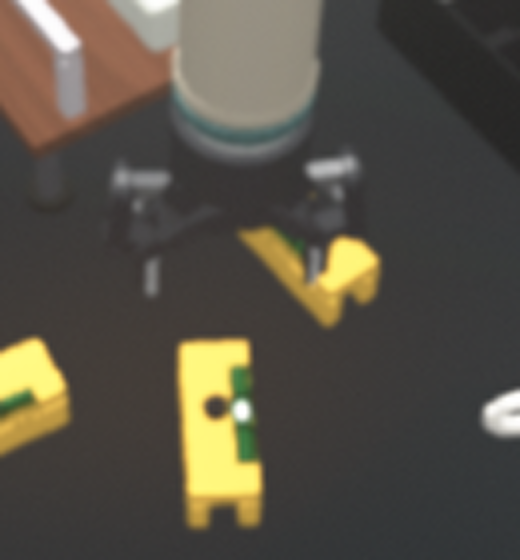

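View pics/a_t.png

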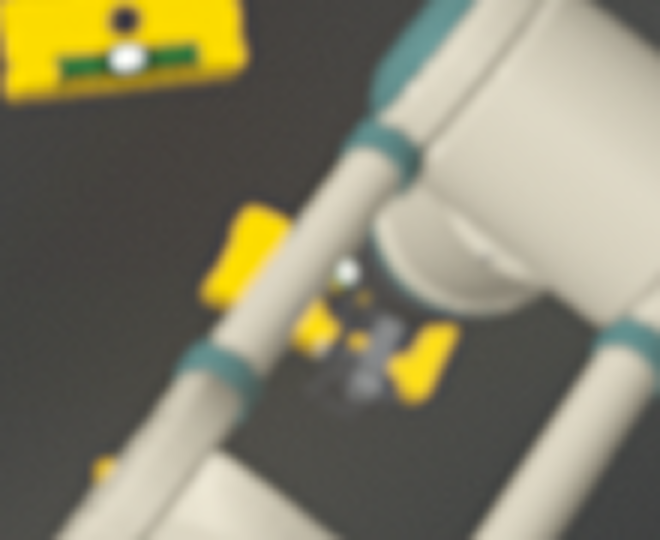

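The side view shows the target at about (294,315), where its computed position projects. The gripper is higher up behind it, as expected at z=0.18. I'll descend.

{"op": "send_rows", "data": {"increments": [[1,-0.0025,0.0055,0.03,0.025],[1,0,0,0.04,0],[1,0,0,0.04,0],[1,0,0,0.03,0],[1,0,0,0.02,0],[1,0,0,0.005,0],[1,0,0,0,0]]}}

```text
clock: 3.32
position: [0.4309, -0.2714, 0.0169]
ee_rot: [0.0, 0.971, -0.237, 0.0]
contact_force: [0.9, -0.1, 0.0]
width: 0.0854
```

```bash
python3 plan.py .430 -.271 .011 -.48 1; python3 - <<'E'
from h import *
s=manip.get_image("side"); crop("side",240,250,110,110,5,"b_s",s)
t=manip.get_image("top"); crop("top",320,210,110,90,6,"b_t",t)
E
```

```text
from [ 0.4309 -0.2714  0.0169] phi -0.479 q6 -0.22 F [ 0.9 -0.1  0. ] w 0.0854 t 3.33
[-0.001, 0.0, 0.0059, 0.001]
```

View pics/b_s.png

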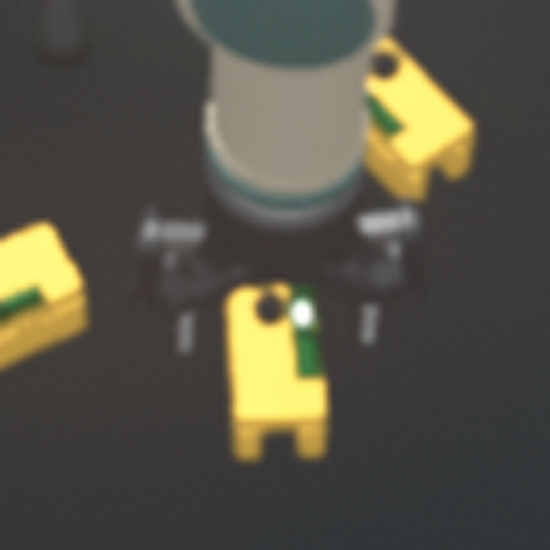

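View pics/b_t.png

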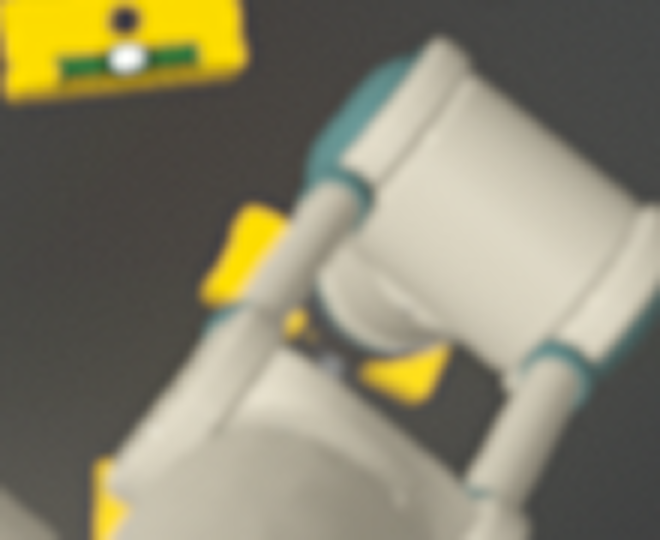

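The fingers straddle the level centrally (silver pads at columns 185 and 370, level from 230 to 325). Now I'll grip.

{"op": "send_rows", "data": {"increments": [[1,0,0,0.004,0],[0,0,0,0,0],[0,0,0,0,0],[0,0,0,0,0],[0,0,0,0,0],[0,0,0,0,0],[0,0,0,0,0],[0,0,0,0,0]], "squeeze": 45}}

```text
clock: 4.42
position: [0.4307, -0.272, 0.0125]
ee_rot: [0.0, 0.971, -0.238, 0.0]
contact_force: [-1.3, 0.3, 5.1]
width: 0.0435
```

```bash
python3 plan.py .430 -.271 .011 -.48 1
```

```text
from [ 0.4307 -0.272   0.0125] phi -0.48 q6 -0.22 F [-1.3  0.3  5.1] w 0.0435 t 4.42
[-0.0011, -0.0006, 0.0015, 0.0]
```

{"op": "send_rows", "data": {"increments": [[0,0,0,-0.01,0],[0,0,0,-0.03,0],[0,0,0,-0.05,0],[0,0,0,-0.05,0],[0,0,0,-0.04,0],[0,0,0,-0.02,0],[0,0,0,0,0]]}}

```text
clock: 5.3
position: [0.4311, -0.2722, 0.2136]
ee_rot: [0.001, 0.971, -0.238, 0.001]
contact_force: [-0.7, -0.3, -3.6]
width: 0.043
```

```bash
python3 plan.py .448 .05 .215 .037 8
```

```text
from [ 0.4311 -0.2722  0.2136] phi -0.4799 q6 -0.22 F [-0.7 -0.3 -3.6] w 0.043 t 5.3
[-0.0167, -0.0367, -0.0002, -0.0646]
[-0.0143, -0.0377, -0.0002, -0.0646]
[-0.0119, -0.0386, -0.0002, -0.0646]
[-0.0093, -0.0392, -0.0002, -0.0646]
[-0.0068, -0.0398, -0.0002, -0.0646]
[-0.0042, -0.0401, -0.0002, -0.0646]
[-0.0016, -0.0403, -0.0002, -0.0646]
[0.001, -0.0403, -0.0002, -0.0646]
```

{"op": "send_rows", "data": {"increments": [[0,-0.0165,-0.0365,0,-0.065],[0,-0.0145,-0.0375,0,-0.065],[0,-0.012,-0.0385,0,-0.065],[0,-0.0095,-0.039,0,-0.065],[0,-0.007,-0.04,0,-0.065],[0,-0.004,-0.04,0,-0.065],[0,-0.0015,-0.04,0,-0.065],[0,0.001,-0.04,0,-0.065]]}}

```text
clock: 6.3
position: [0.4453, 0.0507, 0.2105]
ee_rot: [-0.0, 1.0, 0.021, -0.002]
contact_force: [0.1, -0.8, -3.3]
width: 0.0433
```

{"op": "send_rows", "data": {"increments": [[0,0,0,0,0],[0,0,0,0,0],[0,0,0,0,0]]}}

```text
clock: 6.68
position: [0.4463, 0.0484, 0.2117]
ee_rot: [0.0, 1.0, 0.019, -0.001]
contact_force: [0.8, -0.3, -2.1]
width: 0.0433
```

```bash
python3 plan.py .448 .05 .215 .037 1; python3 - <<'E'
from h import *
s=manip.get_image("side"); crop("side",190,120,130,130,5,"c_s",s)
t=manip.get_image("top"); crop("top",195,170,130,110,6,"c_t",t)
E
```

```text
from [0.4463 0.0484 0.2117] phi 0.0386 q6 -0.085 F [ 0.8 -0.3 -2.1] w 0.0433 t 6.67
[0.0017, -0.0015, -0.0033, 0.0016]
```

View pics/c_s.png

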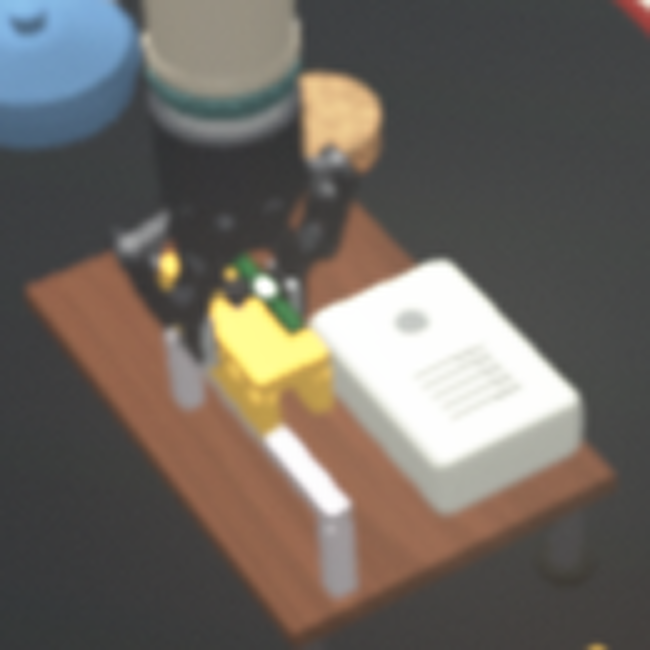

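View pics/c_t.png

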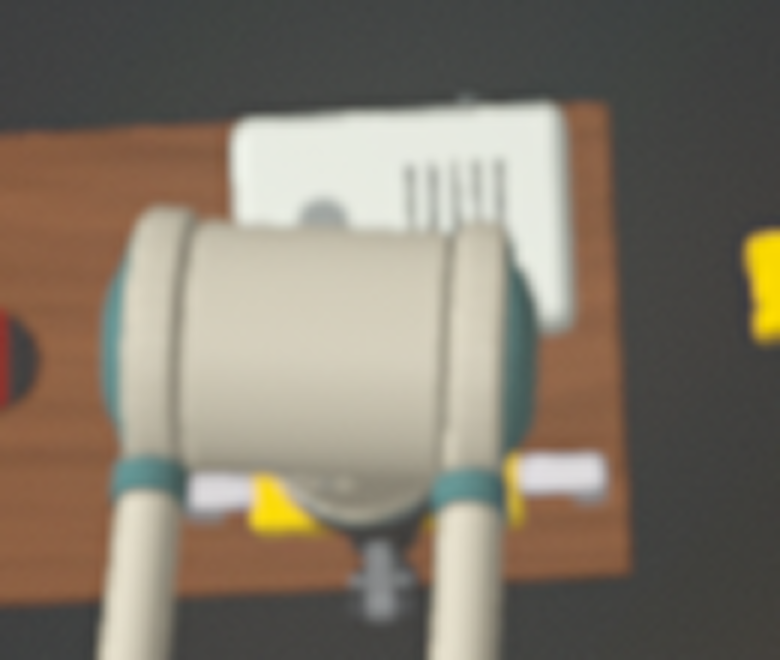

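{"op": "send_rows", "data": {"increments": [[0,0.0022,0,0.01,0],[0,0,0,0.015,0],[0,0,0,0.007,0],[0,0,0,0,0],[0,0,0,0,0]]}}

```text
clock: 7.4
position: [0.4492, 0.0493, 0.1806]
ee_rot: [0.0, 1.0, 0.02, 0.0]
contact_force: [0.5, 0.4, -2.1]
width: 0.0435
```

```bash
python3 plan.py .4486 .05 .215 .037 1; python3 - <<'E'
from h import *
from fit import f,rail
s=manip.get_image("side"); 
def dots(n,im,pts,x0,y0,w,h,k,name):
    c=cv2.resize(im[y0:y0+h,x0:x0+w,::-1],None,fx=k,fy=k,interpolation=cv2.INTER_CUBIC)
    for P,col in pts:
        u=(proj(n,P)-[x0,y0]+.5)*k-.5; cv2.circle(c,tuple(int(round(a)) for a in u),2,col,-1)
    cv2.imwrite(f"pics/{name}.png",c)
st=manip.get_state();p=st["position"];o=np.array([p[0],p[1],p[2]-.0125]);c,sn=np.cos(.037),np.sin(.037)
L=[(o+[x*c-y*sn,x*sn+y*c,z],(255,0,0)) for x in(-.022,.022) for y in(-.055,.055) for z in(0,.042)]
L+=[(o+[x*c-y*sn,x*sn+y*c,0],(255,0,255)) for x in(-.0105,.0105) for y in(-.055,)]
L+=[(rail(f.x,a,b),(0,200,0)) for a in(-1,1) for b in(-1,1)]
dots("side",s,L,215,160,75,80,8,"d_s")
t=manip.get_image("top");dots("top",t,L,215,225,90,45,8,"d_t")
E
```

```text
from [0.4492 0.0493 0.1806] phi 0.0399 q6 -0.085 F [ 0.5  0.4 -2.1] w 0.0435 t 7.4
[-0.0006, -0.0007, -0.0344, 0.0029]
```

View pics/d_s.png

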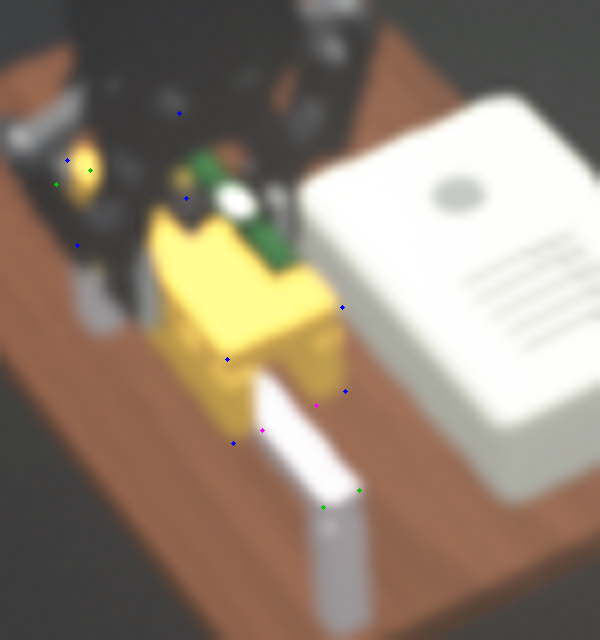

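View pics/d_t.png

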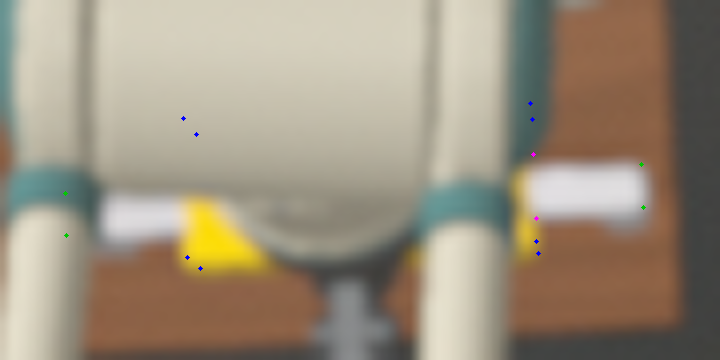

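The projected level and rail models agree with the picture. Both are offset by about 5 px in the 8x crop, so the level is centred over the rail. I'll lower it and watch the force.

{"op": "send_rows", "data": {"increments": [[0,-0.001,0,0.005,0.003],[0,0,0,0.006,0],[0,0,0,0.006,0],[0,0,0,0.003,0],[0,0,0,0,0]]}}

```text
clock: 8.12
position: [0.4476, 0.0494, 0.1599]
ee_rot: [-0.0, 1.0, 0.018, -0.0]
contact_force: [-0.6, -0.2, -2.1]
width: 0.0435
```

```bash
python3 plan.py .4484 .05 .145 .037 1; python3 - <<'E'
from h import *
s=manip.get_image("side"); crop("side",215,160,75,80,8,"e_s",s)
E
```

```text
from [0.4476 0.0494 0.1599] phi 0.037 q6 -0.082 F [-0.6 -0.2 -2.1] w 0.0435 t 8.12
[0.0008, -0.0006, 0.0149, -0.0]
```

View pics/e_s.png

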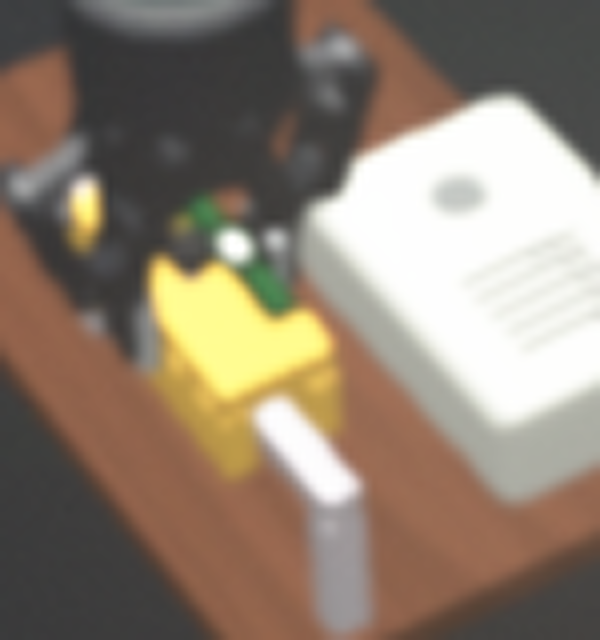

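The legs straddle the rail with no side force. I'll go on down.

{"op": "send_rows", "data": {"increments": [[0,0,0,0.006,0],[0,0,0,0.006,0],[0,0,0,0.002,0],[0,0,0,0,0]]}}

```text
clock: 8.68
position: [0.4477, 0.0493, 0.1461]
ee_rot: [-0.0, 1.0, 0.018, -0.0]
contact_force: [0.3, 0.5, -3.0]
width: 0.0433
```

{"op": "send_rows", "data": {"increments": [[0,0,0,0.0015,0],[0,0,0,0,0]]}}

```text
clock: 8.93
position: [0.4479, 0.0494, 0.1448]
ee_rot: [-0.0, 1.0, 0.018, 0.0]
contact_force: [-0.9, 0.6, -2.7]
width: 0.0434
```

{"op": "send_rows", "data": {"increments": [[0,0,0,0.0015,0],[0,0,0,0,0]]}}

```text
clock: 9.18
position: [0.448, 0.0494, 0.1434]
ee_rot: [-0.0, 1.0, 0.019, 0.0]
contact_force: [0.7, -0.9, -1.8]
width: 0.0438
```

{"op": "send_rows", "data": {"increments": [[0,0,0,0.0015,0],[0,0,0,0,0]]}}

```text
clock: 9.43
position: [0.448, 0.0494, 0.1426]
ee_rot: [-0.0, 1.0, 0.018, 0.0]
contact_force: [-2.5, 0.8, 4.0]
width: 0.0432
```

Contact felt (+4 N). Releasing.

{"op": "send_rows", "data": {"increments": [[0.6,0,0,0,0],[0.7,0,0,0,0],[0.8,0,0,0,0],[0.8,0,0,0,0],[0.8,0,0,0,0]]}}

```text
clock: 10.05
position: [0.4479, 0.0493, 0.1418]
ee_rot: [-0.0, 1.0, 0.018, 0.0]
contact_force: [0.2, 0.7, -0.0]
width: 0.0681
```

```bash
python3 plan.py .4484 .05 .145 .037 1; python3 - <<'E'
from h import *
s=manip.get_image("side"); crop("side",215,160,75,80,8,"f_s",s)
E
```

```text
from [0.4479 0.0493 0.1418] phi 0.037 q6 -0.082 F [ 0.2  0.7 -0. ] w 0.0681 t 10.05
[0.0006, -0.0006, -0.0032, -0.0]
```

View pics/f_s.png

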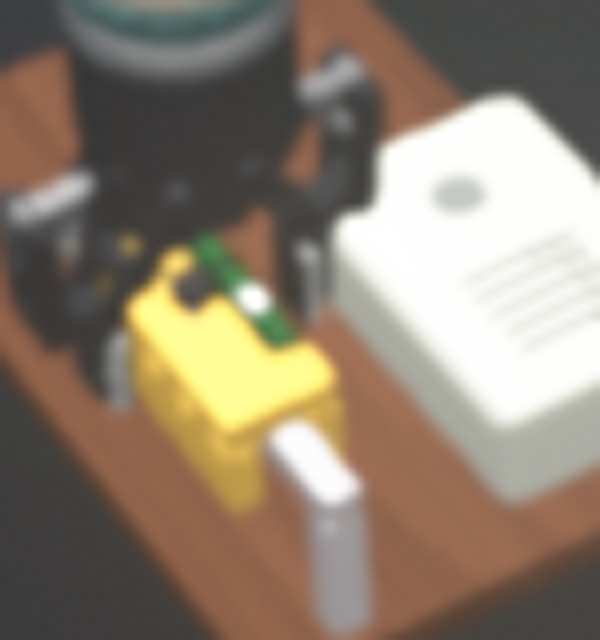

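Released and seated; the bubble has slid towards the pivot end. I'll lift straight out and look from above.

{"op": "send_rows", "data": {"increments": [[0.8,0,0,-0.01,0],[0.8,0,0,-0.03,0],[0.8,0,0,-0.04,0],[0.8,0,0,-0.04,0],[0.8,-0.02,-0.06,0,-0.18],[0.8,-0.01,-0.06,0,-0.18],[0.8,0,-0.05,0,-0.18],[0.8,0,0,0,-0.18]]}}

```text
clock: 11.1
position: [0.3822, 0.2133, 0.2627]
ee_rot: [-0.001, 0.927, 0.375, 0.001]
contact_force: [-0.6, -0.5, -0.1]
width: 0.0682
```

```bash
python3 - <<'E'
from h import *
s=manip.get_image("side"); crop("side",185,120,130,120,5,"g_s",s)
t=manip.get_image("top"); crop("top",165,175,150,105,5,"g_t",t)
E
python3 plan.py .5095 .2375 .18 1.606 8
```

```text
from [0.3835 0.2113 0.2625] phi 0.7591 q6 -0.415 F [-0.1 -0.1  0.3] w 0.0684 t 11.2
[0.0137, 0.0085, 0.0103, -0.1059]
[0.0127, 0.0099, 0.0103, -0.1059]
[0.0116, 0.0112, 0.0103, -0.1059]
[0.0104, 0.0123, 0.0103, -0.1059]
[0.009, 0.0133, 0.0103, -0.1059]
[0.0075, 0.0142, 0.0103, -0.1059]
[0.006, 0.0149, 0.0103, -0.1059]
[0.0044, 0.0155, 0.0103, -0.1059]
```

View pics/g_s.png

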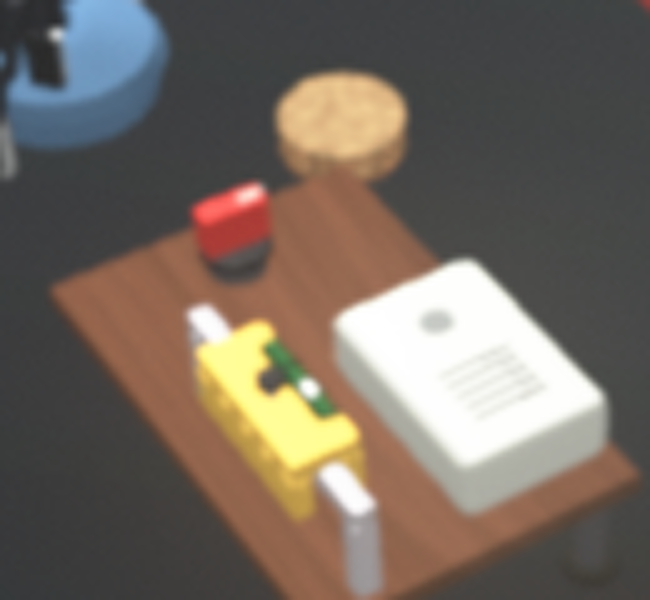

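View pics/g_t.png

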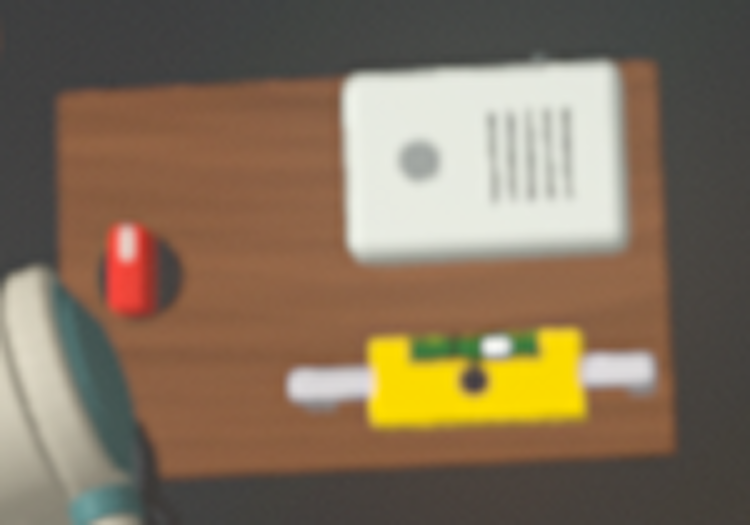

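The level hangs aligned on the rail, with the bubble about 10 mm towards the pivot end (expected turn ≈1 rad). Now to the knob at (0.5095, 0.238).

{"op": "send_rows", "data": {"increments": [[0.9,0.0135,0.0085,0,-0.106],[0.9,0.0125,0.01,0,-0.106],[0.9,0.0115,0.011,0.01,-0.106],[0.9,0.0105,0.0125,0.01,-0.106],[0.9,0.009,0.0135,0.01,-0.106],[0.9,0.0075,0.014,0.02,-0.106],[0.9,0.006,0.015,0.02,-0.106],[0.9,0.0045,0.0155,0.01,-0.106]]}}

```text
clock: 12.2
position: [0.5104, 0.2352, 0.1809]
ee_rot: [-0.0, 0.696, 0.719, -0.001]
contact_force: [-0.7, -0.5, 0.0]
width: 0.0765
```

{"op": "send_rows", "data": {"increments": [[0.9,0,0,0,0],[0.9,0,0,0,0]]}}

```text
clock: 12.45
position: [0.5098, 0.2356, 0.1823]
ee_rot: [-0.0, 0.696, 0.718, 0.0]
contact_force: [1.1, -0.0, 0.3]
width: 0.0768
```

```bash
python3 - <<'E'
from h import *
s=manip.get_image("side"); crop("side",185,100,110,100,6,"i_s",s)
t=manip.get_image("top"); crop("top",165,185,90,75,8,"i_t",t)
E
python3 plan.py .5095 .2381 .107 1.608 1
```

```text
from [0.5096 0.2359 0.1827] phi 1.603 q6 -1.293 F [-0.6 -0.4  0.2] w 0.0767 t 12.55
[0.0022, -0.0001, 0.0757, -0.005]
```

View pics/i_s.png

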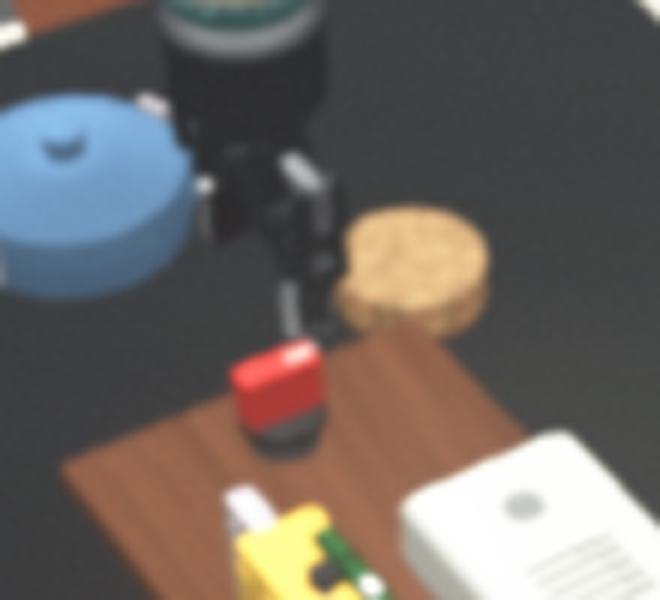

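View pics/i_t.png

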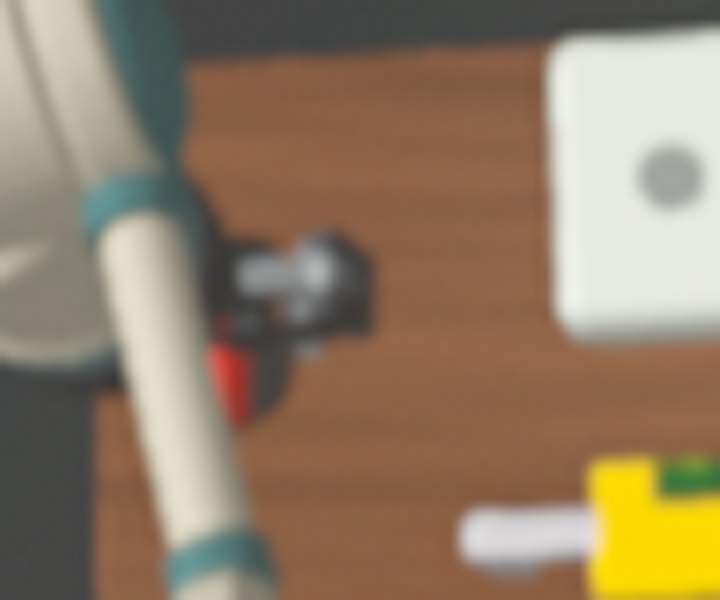

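```bash
python3 - <<'E'
from h import *
c=lambda p:((np.array(p)+.5)/5-.5+[165,175])
print(unproj("top",*c((128,268)),.138),unproj("top",*c((141,274)),.104),unproj("side",231.2,160.5,.138))
E
```

```text
[0.50922443 0.23964349 0.138     ] [0.51071815 0.2387946  0.104     ] [0.51170681 0.23510189 0.138     ]
```

{"op": "send_rows", "data": {"increments": [[0.9,0.0022,0,0.025,0],[0.9,0,0,0.025,0],[0.9,0,0,0.018,0],[0.9,0,0,0.007,0],[0.9,0,0,0,0]]}}

```text
clock: 13.18
position: [0.5097, 0.2384, 0.1072]
ee_rot: [0.0, 0.695, 0.719, 0.0]
contact_force: [0.3, -0.3, 0.8]
width: 0.0767
```

```bash
python3 - <<'E'
from h import *
s=manip.get_image("side"); crop("side",185,100,110,100,6,"j_s",s)
E
python3 plan.py .5095 .2381 .107 1.608 1
```

```text
from [0.5101 0.2385 0.1076] phi 1.6047 q6 -1.291 F [ 0.3 -0.4 -0.5] w 0.0767 t 13.22
[-0.0004, -0.0006, 0.0006, -0.0033]
```

View pics/j_s.png

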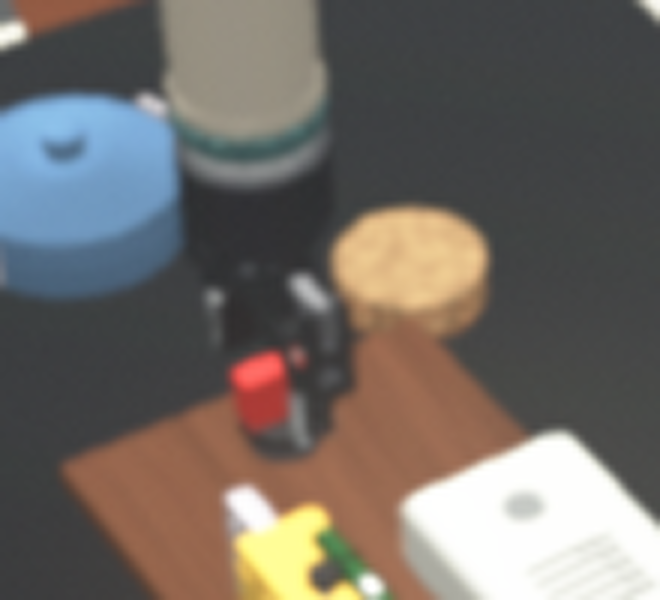

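{"op": "send_rows", "data": {"increments": [[0,0,0,-0.003,0],[0,0,0,0,0],[0,0,0,0,0],[0,0,0,0,0],[0,0,0,0,0],[0,0,0,0,0],[0,0,0,0,0],[0,0,0,0,0]], "squeeze": 50}}

```text
clock: 14.22
position: [0.5101, 0.2393, 0.1104]
ee_rot: [-0.0, 0.695, 0.719, 0.001]
contact_force: [-1.0, 5.3, 4.6]
width: 0.0169
```

```bash
python3 plan.py .5095 .2381 .107 1.608 1
```

```text
from [0.5101 0.2393 0.1104] phi 1.6048 q6 -1.291 F [-1.   5.3  4.6] w 0.0169 t 14.22
[-0.0012, -0.0006, 0.0034, -0.0032]
```

The knob is gripped (width 17 mm, about 5 N in +y). I'll turn clockwise 0.8 rad, rising 0.8 mm per row.

{"op": "send_rows", "data": {"increments": [[0,0,0,-0.0008,0.1],[0,0,0,-0.0008,0.1],[0,0,0,-0.0008,0.1],[0,0,0,-0.0008,0.1],[0,0,0,-0.0008,0.1],[0,0,0,-0.0008,0.1],[0,0,0,-0.0008,0.1],[0,0,0,-0.0008,0.1]]}}

```text
clock: 15.22
position: [0.511, 0.2403, 0.1169]
ee_rot: [-0.001, 0.921, 0.39, 0.002]
contact_force: [-0.2, 6.8, 1.9]
width: 0.017
```

{"op": "send_rows", "data": {"increments": [[0,0,0,0,0],[0,0,0,0,0],[0,0,0,0,0],[0,0,0,0,0],[0,0,0,0,0],[0,0,0,0,0],[0,0,0,0,0],[0,0,0,0,0]]}}

```text
clock: 16.23
position: [0.5108, 0.2403, 0.1169]
ee_rot: [-0.001, 0.92, 0.391, 0.002]
contact_force: [-0.2, 7.1, 2.9]
width: 0.0169
```

```bash
python3 plan.py .5095 .2381 .107 1.608 1
python3 - <<'E'
from h import *
t=manip.get_image("top"); crop("top",230,232,60,35,12,"k_t",t)
s=manip.get_image("side"); crop("side",215,165,60,70,8,"k_s",s)
E
```

```text
from [0.5108 0.2403 0.1169] phi 0.8041 q6 -0.491 F [-0.2  7.1  2.9] w 0.0169 t 16.23
[-0.0025, 0.0005, 0.0099, -0.8039]
```

View pics/k_t.png

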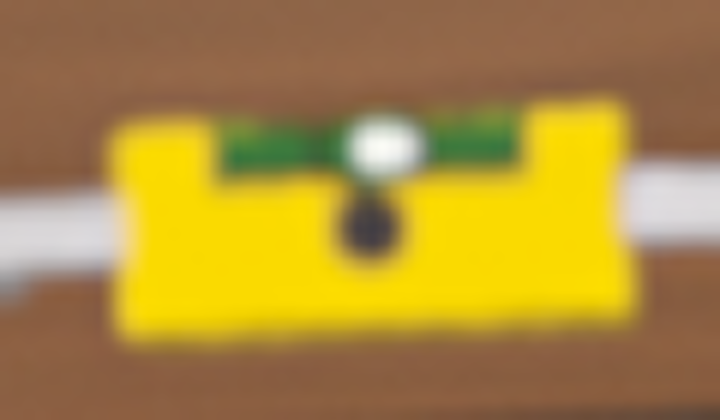

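View pics/k_s.png

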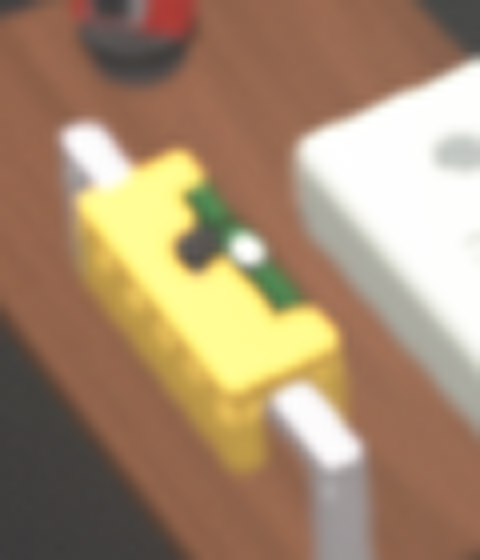

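The bubble is still about 2 to 3 mm towards the pivot end (top view: vial 217–523, bubble centre 384). Turning 0.26 rad more.

{"op": "send_rows", "data": {"increments": [[0,0,0,-0.0008,0.09],[0,0,0,-0.0008,0.09],[0,0,0,-0.0006,0.08],[0,0,0,0,0],[0,0,0,0,0],[0,0,0,0,0],[0,0,0,0,0],[0,0,0,0,0]]}}

```text
clock: 17.32
position: [0.5114, 0.2403, 0.1191]
ee_rot: [-0.002, 0.963, 0.269, 0.002]
contact_force: [1.7, 6.4, 1.6]
width: 0.0172
```

{"op": "send_rows", "data": {"increments": [[0,0,0,0,0],[0,0,0,0,0],[0,0,0,0,0],[0,0,0,0,0]]}}

```text
clock: 17.82
position: [0.5114, 0.2404, 0.119]
ee_rot: [-0.002, 0.963, 0.269, 0.002]
contact_force: [1.2, 6.3, 1.7]
width: 0.0171
```

```bash
python3 plan.py .5095 .2381 .107 1.608 1
python3 - <<'E'
from h import *
t=manip.get_image("top"); crop("top",240,236,40,20,18,"l_t",t)
s=manip.get_image("side"); crop("side",230,180,30,30,20,"l_s",s)
E
```

```text
from [0.5114 0.2404 0.119 ] phi 0.544 q6 -0.231 F [1.2 6.3 1.7] w 0.0171 t 17.82
[-0.0028, 0.001, 0.012, -1.064]
```

View pics/l_t.png

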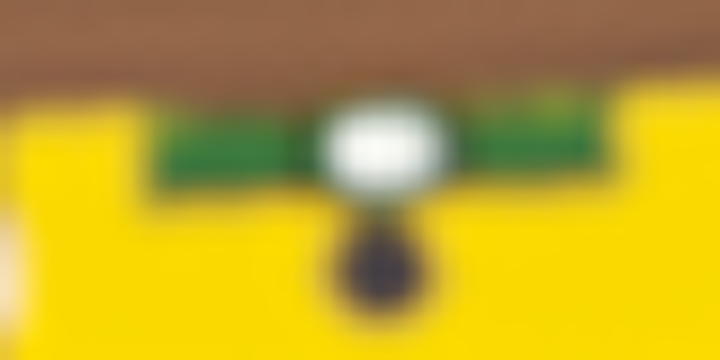

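View pics/l_s.png

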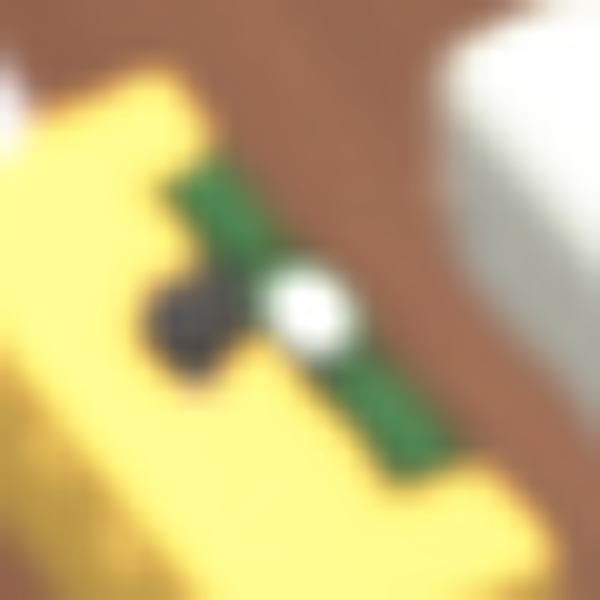

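Centred within about 1 mm in both views (top: vial mid 380, bubble 383). I'll release the knob and lift.

{"op": "send_rows", "data": {"increments": [[0.8,0,0,0,0],[0.8,0,0,0,0],[0.8,0,0,0,0],[0.8,0,0,0,0],[0.8,0,0,-0.02,0],[0.8,0,0,-0.04,0],[0.8,0,0,-0.05,0],[0.8,0,0,-0.03,0]]}}

```text
clock: 18.92
position: [0.5105, 0.2384, 0.2611]
ee_rot: [0.0, 0.963, 0.269, 0.002]
contact_force: [1.0, 0.2, -0.8]
width: 0.0682
```

{"op": "send_rows", "data": {"increments": [[0,0,0,0,0],[0,0,0,0,0],[0,0,0,0,0],[0,0,0,0,0],[0,0,0,0,0],[0,0,0,0,0],[0,0,0,0,0],[0,0,0,0,0]]}}

```text
clock: 19.92
position: [0.5098, 0.2384, 0.2585]
ee_rot: [-0.0, 0.963, 0.269, 0.0]
contact_force: [0.6, -0.4, -0.8]
width: -0.0001
```

```bash
python3 plan.py .5095 .2381 .107 1.608 1
python3 - <<'E'
from h import *
t=manip.get_image("top"); crop("top",240,236,40,20,18,"m_t",t);cv2.imwrite("pics/m_top.png",t[:,:,::-1])
s=manip.get_image("side"); crop("side",230,180,30,30,20,"m_s",s);cv2.imwrite("pics/m_side.png",s[:,:,::-1])
crop("top",225,230,80,45,10,"m_t2",t)
crop("side",205,155,75,80,8,"m_s2",s)
E
```

```text
from [0.5098 0.2384 0.2585] phi 0.545 q6 -0.231 F [ 0.6 -0.4 -0.8] w -0.0001 t 19.93
[-0.0004, 0.0001, 0.1515, -1.063]
```

View pics/m_t.png

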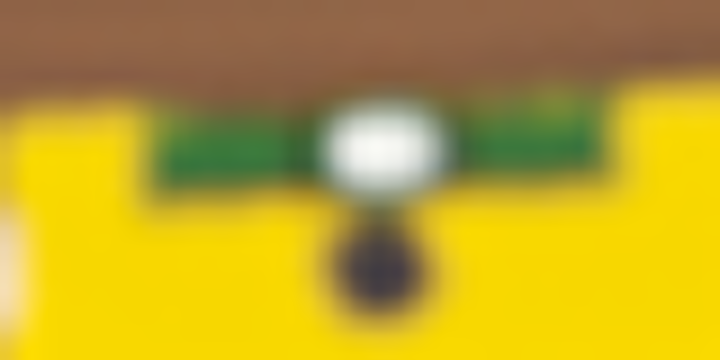

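View pics/m_t2.png

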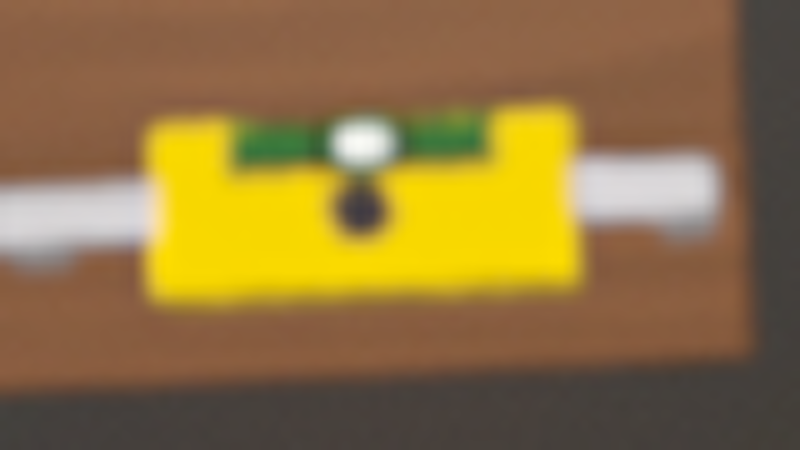

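View pics/m_s2.png

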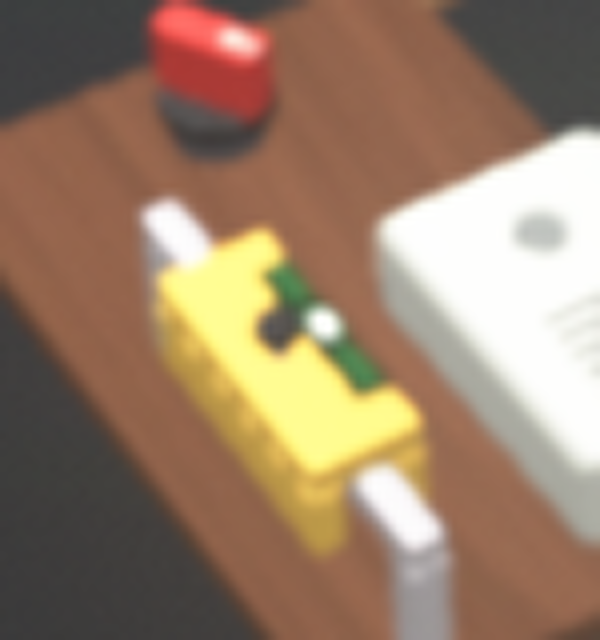

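The bubble is still centred after release, with nothing touching the level. Next I'll locate the pad.

```bash
python3 - <<'E'
from h import *
from fit import f,rail,W
c=lambda p,k,o:(np.array(p)+.5)/k-.5+o
np.set_printoptions(precision=4,suppress=True)
print("pad",unproj("top",*c((378,268),18,[240,236]),.189), unproj("side",*c((278,324),8,[205,155]),.189))
print("vial",unproj("top",*c((380,148),18,[240,236]),.174), unproj("side",*c((326,326),8,[205,155]),.174))
p=f.x.copy();p[3]=0
print(rail(p,0,0),rail(p,0,.1)-rail(p,0,0))
print("rail end near now",unproj("top",*c((718,188),10,[225,230]),.160), rail(p,0,-1))
E
python3 plan.py .4465 .052 .215 .545 8
```

```text
pad [0.4428 0.0477 0.189 ] [0.4453 0.0471 0.189 ]
vial [0.4617 0.0482 0.174 ] [0.4651 0.0509 0.174 ]
[0.4486 0.0508 0.16  ] [-0.0004  0.0095  0.    ]
rail end near now [ 0.4505 -0.0447  0.16  ] [ 0.4521 -0.0441  0.16  ]
from [0.5098 0.2383 0.2585] phi 0.545 q6 -0.231 F [0.2 0.2 1.1] w -0.0002 t 20.02
[-0.0188, 0.0158, 0.0054, -0.0]
[-0.0188, 0.0158, 0.0054, -0.0]
[-0.0188, 0.0158, 0.0054, -0.0]
[-0.0188, 0.0158, 0.0054, -0.0]
[-0.0188, 0.0158, 0.0054, -0.0]
[-0.0188, 0.0158, 0.0054, -0.0]
[-0.0188, 0.0158, 0.0054, -0.0]
[-0.0188, 0.0158, 0.0054, -0.0]
```

```bash
python3 plan.py .4445 .0478 .225 1.57 8
```

```text
from [0.5098 0.2383 0.2585] phi 0.545 q6 -0.231 F [0.2 0.2 1.1] w -0.0002 t 20.02
[-0.0193, 0.0161, 0.0042, -0.1281]
[-0.0212, 0.0135, 0.0042, -0.1281]
[-0.0228, 0.0107, 0.0042, -0.1281]
[-0.024, 0.0077, 0.0042, -0.1281]
[-0.0248, 0.0046, 0.0042, -0.1281]
[-0.0251, 0.0014, 0.0042, -0.1281]
[-0.0251, -0.0018, 0.0042, -0.1281]
[-0.0247, -0.005, 0.0042, -0.1281]
```

{"op": "send_rows", "data": {"increments": [[0,-0.0195,0.016,0,-0.128],[0,-0.021,0.0135,0,-0.128],[0,-0.023,0.0105,0,-0.128],[0,-0.024,0.0075,0,-0.128],[0,-0.025,0.0045,0.008,-0.128],[0,-0.025,0.0015,0.008,-0.128],[0,-0.025,-0.002,0.008,-0.128],[0,-0.0245,-0.005,0.008,-0.128]]}}

```text
clock: 21.02
position: [0.4435, 0.0476, 0.2263]
ee_rot: [0.0, 0.706, 0.708, 0.0]
contact_force: [-0.4, 0.5, 0.3]
width: -0.0001
```

{"op": "send_rows", "data": {"increments": [[0,0,0,0,0],[0,0,0,0,0],[0,0,0,0,0]]}}

```text
clock: 21.4
position: [0.4443, 0.049, 0.2268]
ee_rot: [0.0, 0.708, 0.706, 0.001]
contact_force: [0.8, -0.9, -0.0]
width: -0.0004
```

```bash
python3 plan.py .4445 .0478 .195 1.57 1
```

```text
from [0.4443 0.049  0.2268] phi 1.5691 q6 -1.616 F [ 0.8 -0.9 -0. ] w -0.0004 t 21.4
[-0.0012, 0.0002, 0.0318, -0.0009]
```

{"op": "send_rows", "data": {"increments": [[0,-0.0012,0,0.012,0],[0,0,0,0.012,0],[0,0,0,0.007,0],[0,0,0,0,0],[0,0,0,0,0]]}}

```text
clock: 22.02
position: [0.444, 0.0472, 0.1955]
ee_rot: [0.0, 0.708, 0.706, 0.0]
contact_force: [-0.1, -0.4, 0.4]
width: -0.0003
```

```bash
python3 plan.py .4445 .0478 .195 1.57 1
python3 - <<'E'
from h import *
s=manip.get_image("side"); crop("side",215,150,65,75,8,"n_s",s)
t=manip.get_image("top"); crop("top",225,220,80,55,10,"n_t",t)
E
```

```text
from [0.444  0.0472 0.1955] phi 1.569 q6 -1.619 F [-0.1 -0.4  0.4] w -0.0003 t 22.02
[0.0006, 0.0005, 0.0005, -0.001]
```

View pics/n_s.png

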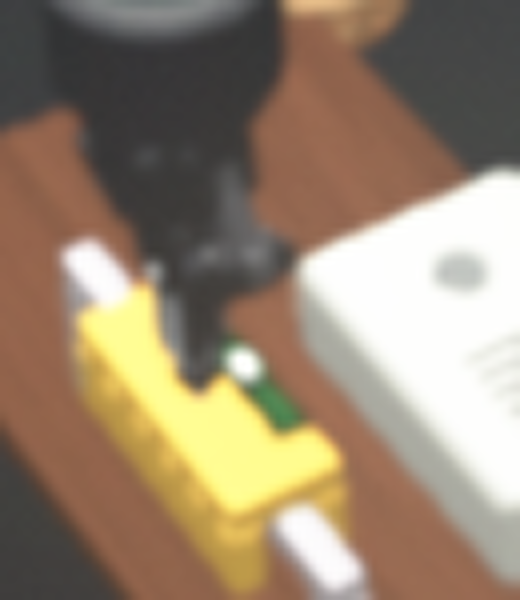

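View pics/n_t.png

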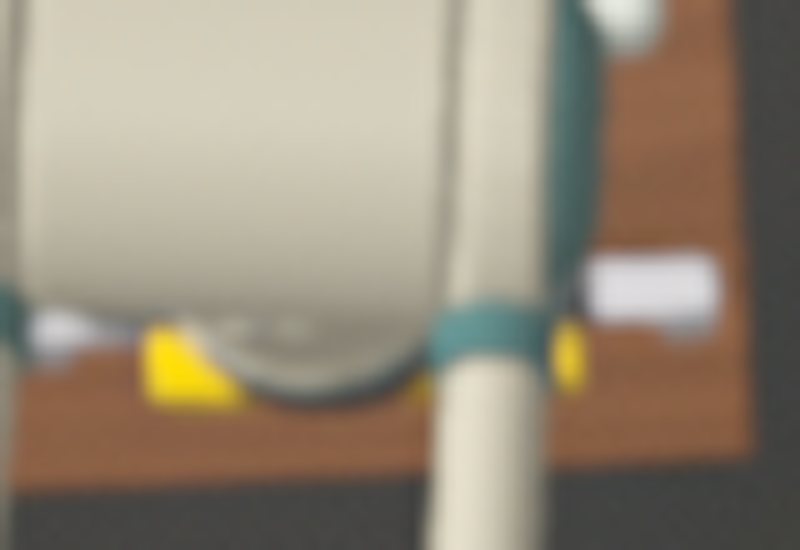

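The closed fingers are over the pad (tip at about (200,385) in the 8x side crop, pad just under it). I'll press down in small steps.

{"op": "send_rows", "data": {"increments": [[0,0,0,0.003,0],[0,0,0,0.002,0],[0,0,0,0,0]]}}

```text
clock: 22.5
position: [0.4436, 0.0472, 0.1902]
ee_rot: [-0.0, 0.708, 0.706, -0.0]
contact_force: [1.0, 0.2, 0.2]
width: -0.0001
```

{"op": "send_rows", "data": {"increments": [[0,0,0,0.002,0],[0,0,0,0,0],[0,0,0,0,0]]}}

```text
clock: 22.88
position: [0.4439, 0.0471, 0.1886]
ee_rot: [0.0, 0.708, 0.706, 0.0]
contact_force: [1.5, 0.6, 1.8]
width: 0.0004
```

{"op": "send_rows", "data": {"increments": [[0,0,0,0.002,0],[0,0,0,0,0],[0,0,0,0,0]]}}

```text
clock: 23.25
position: [0.4439, 0.0472, 0.1866]
ee_rot: [0.0, 0.708, 0.706, 0.0]
contact_force: [-0.3, 0.2, 5.1]
width: 0.0003
```

{"op": "send_rows", "data": {"increments": [[0,0,0,0.0015,0],[0,0,0,0,0],[0,0,0,0,0]]}}

```text
clock: 23.62
position: [0.4439, 0.0471, 0.1851]
ee_rot: [0.0, 0.708, 0.706, 0.0]
contact_force: [-0.6, 0.1, 5.6]
width: -0.0001
```

{"op": "send_rows", "data": {"increments": [[0,0,0,0.0015,0],[0,0,0,0,0],[0,0,0,0,0],[0,0,0,0,0],[0,0,0,0,0],[0,0,0,0,0],[0,0,0,0,0],[0,0,0,0,0]]}}

```text
clock: 24.62
position: [0.4439, 0.0472, 0.1838]
ee_rot: [0.0, 0.708, 0.706, 0.0]
contact_force: [-1.0, -0.2, 6.4]
width: 0.0002
```

```bash
python3 - <<'E'
from h import *
s=manip.get_image("side"); crop("side",215,160,65,70,8,"o_s",s)
for _ in range(4):
    manip.get_image("top");x=manip.get_state();print(x["clock"],x["position"].round(4),x["contact_force"].round(1))
E
```

```text
24.725 [0.4439 0.0472 0.1838] [-1.  -0.2  6.7]
24.775 [0.444  0.0471 0.1838] [-1.6 -0.5  6.9]
24.825 [0.4439 0.0471 0.1838] [-1.4  0.6  6.8]
24.875 [0.4439 0.0472 0.1838] [-0.8 -0.   7.5]
```

View pics/o_s.png

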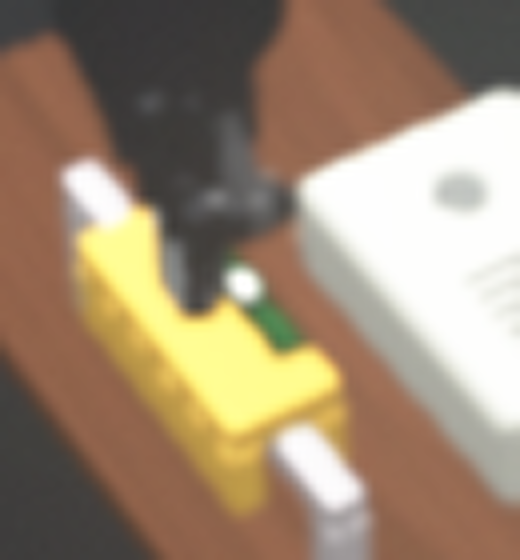

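The press is about 6.9 N. The bubble's distance from the vial's lower end is unchanged (77 px against 75 px). I'll go 1 mm deeper for margin.

{"op": "send_rows", "data": {"increments": [[0,0,0,0.001,0],[0,0,0,0,0],[0,0,0,0,0],[0,0,0,0,0],[0,0,0,0,0],[0,0,0,0,0],[0,0,0,0,0],[0,0,0,0,0]]}}

```text
clock: 25.88
position: [0.4439, 0.0472, 0.1829]
ee_rot: [0.0, 0.708, 0.707, 0.0]
contact_force: [-1.7, -0.5, 7.2]
width: -0.0001
```

```bash
python3 - <<'E'
from h import *
s=manip.get_image("side"); crop("side",230,185,30,30,20,"p_s",s)
x=manip.get_state();print(x["clock"],x["position"].round(4),x["contact_force"].round(1))
E
```

```text
25.925 [0.4439 0.0472 0.1829] [-2.6  0.2  7.3]
```

View pics/p_s.png

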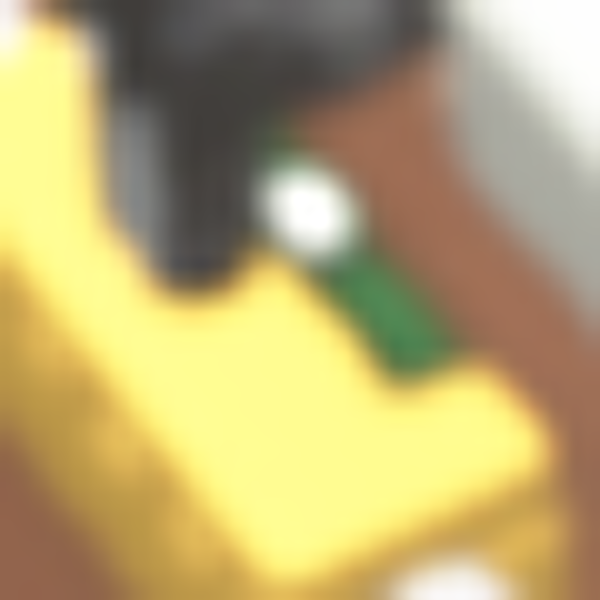

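View pics/m_s.png

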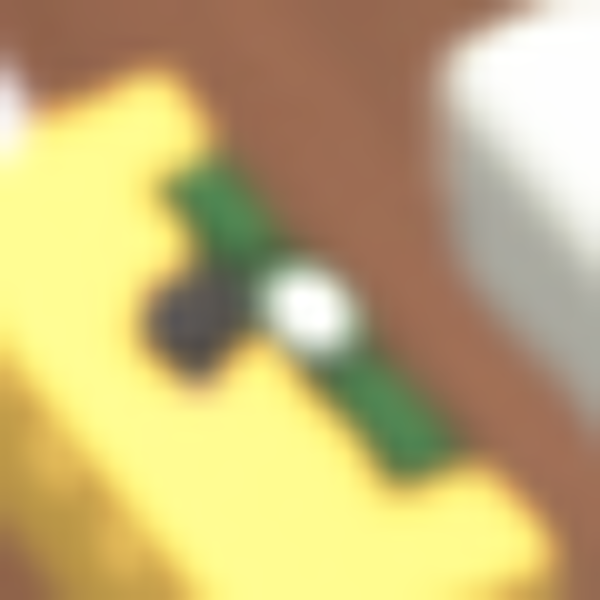

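The bubble sits at (308,212), 100 px higher than before because the crop is offset 5 px (100 at 20x), so it is unmoved. The push is 7.3 N with about 6 mm of travel. Handing in.

```bash
python3 -c "
from rig import manip
print(manip.sign_off())"
```

```text
the job is handed in; nothing more can be done
None
```

The job is handed in with the arm still pressing the thumb pad, at about 26 s of the 72 s allowed; no verdict was reported.

- **Level:** I hung the right-most yellow level astride the rail and let go. Pictures after release show it seated and lined up with the rail.
- **Knob:** I turned it 1.06 rad clockwise and released it. The bubble was then within about 1 mm of centre in the top view.
- **Pad:** I pressed it with the closed fingers, going about 6 mm below the first touch. The force gauge read 7.3 N.

**Last checks:** The last side picture, taken while pressing, shows the bubble where it was before the press. In that view it sat about 1 mm to the other side of centre.

**What disagreed:**
- My camera fit of the shelf tilt (0.041 rad) was larger than the bubble showed (about 0.030 rad). I went by the bubble.
- The spring figures put the pad about 5 mm down at 7.3 N, while the travel suggested about 6 mm. Both are over the required 3 mm.
- In the pictures I looked at, I never came near the cups, jug, dish, caddy or coasters, but I did not measure their final positions.

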